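Hold down the recessed reset of a bench controller with a hex driver

ROBOT

A 7-joint arm with a two-finger parallel gripper is mounted at the origin on a cart in front of the work surface, level with it; the furniture and walls round the work are solid. World frame = base frame: x ahead of the robot, y to its left, z up, the work surface at z = 0. Lengths are in mm, angles in rad, forces in N, time in s.
With the tool pointing down it reaches from about 400 to 900 mm from the base axis. Payload 5.6 kg.
Tool frame: the origin (TCP) lies midway between the tips of the shut fingers; the grasp point (between the pads) lies 19 mm behind it; z points along the fingers, y is the line along which they close (so a half turn about z gives the same grasp; the last joint's range is limited). The gripper opens to 92 mm and grips with 3 to 60 N. Pads are 20 mm wide; open, the fingers measure 128 mm over their backs; the gripper's body (75 mm by 189 mm) begins 69 mm behind the grasp point.
Start: joints at [1.247, 0.468, -0.012, 1.603, 0.006, 1.071, -0.056], TCP at [180.089, -624.562, 214.592] pointing down, gripper open.
Joint ranges: [-2.53, 2.53], [-0.31, 2.02], [-1.57, 1.55], [0.28, 2.44], [-1.29, 4.43], [0.15, 1.84], [-2.92, 2.92]. Speed limits (rad/s): [2.57, 2.57, 3.14, 3.14, 3.14, 3.14, 3.14].

INTERFACE

Orientations are given as a rotation vector (axis times angle).
In Python, from cell import robot, grip, kin, viewer gives the robot as it stands. Calls block until the motion is done:
- robot.movep(position, orientation): joint-space move of the TCP to a pose.
- robot.servo_line(position, feed=150, rotation=None): straight line of the TCP; rotation=None keeps the orientation; feed is the mean speed in mm/s.
- robot.goto_joints(angles): joint-space move.
- grip(opening, newtons=None): opening from 0.0 (shut) to 1.0 (fully open); newtons is the grip in N (None keeps the last); returns when the fingers have stopped.
- robot.hold(seconds).
- kin.ik(position, orientation): joint angles nearest the present ones, or None.
- robot.observe(): the state.
- viewer.read_camera(name): name is "side" or "top"; returns the picture (480x640x3 uint8, red, green, blue); there is no depth.
- viewer.camera_info(name): a dict with "camera_matrix" (3x3 intrinsics, pixels), "R" (3x3) and "t" (3): a world point X has camera coordinates R X + t. Camera axes: x right, y down, z forward; pixel columns grow to the right and rows downward; lengths in mm; the calibration is good to about 2 mm. A picture is of the moment at which its call begins. camera_info takes no time and is no camera call.
A pose or a line that the arm cannot do raises robot.IKError and nothing moves.
- robot.job_done(): hands the job in; it is judged then, once.
Trained networks look in the newest picture that a camera, given by its name, has taken for a name from the list of things; names that differ only in an ending like _2 or _b are one class to them, and where a whole thing is asked for, a point or a joint stands for the part that bears it (a point fixed in the world has none). Each returns a list of dicts, best first, with "confidence" (0 to 1); they miss things now and then, are a little off and sometimes report something else, mostly with a low value. They report only what shows in the picture. A call takes as long as a camera call.
- viewer.silhouettes(name, camera): "mask" (480x640 bool, what is visible of it).
- viewer.pinpoint(name, camera): "at" ([x, y, z] in mm, in the coordinates of the camera as it stood for that picture, good to about 4 mm: a listed point, or the origin of a listed thing).
The state is a dict: "t": time; "joints": joint angles; "joint_velocities": joint speeds; "joint_torque": joint torques, N m; "tcp_pos": TCP position; "tcp_rot": TCP orientation; "contact_force": force on the tool from outside, world axes, zero at the start; "wrist_torque": the same for the moment, N m; "grip_width": opening from 0.0 (shut) to 1.0 (fully open); "grip_force": force on a finger pad.
Only numpy, scipy, OpenCV 4.12 (cv2) and the standard library are available. Lean on these libraries where they do the work, as an engineer would, in place of code of your own. Each camera call takes 0.05 s, during which the arm holds its last target. There are 200 camera calls.

TASK

Pull the small orange-handled hex driver up out of the tool stand, put its thin shank through the hole in the yellow plate on top of the white bench controller, and push the red reset button inside it all the way down. Keep hold of the driver and finish while still holding the button fully down with it. Leave the marker in its stand and do not disturb the mortar, beaker or white sample pot.

Things in the scene. Friction and masses are not known exactly. Their poses are not given: they have to be found in the camera images.
- driver_grip (a point): Centre of the hex driver's orange handle (14 mm thick, square solid with sides along this point's x and z, 54 mm long). Below it a steel shank, 3 mm in diameter, 54 mm long; 108 mm in all, about 40 g. It starts upright in the tool stand, shank down, handle seated on the stand's top, this point 27 mm above that top. y axis: along the driver from tip to handle (up at the start).
- driver_tip (a point): Centre of the end of the hex driver's shank, 81 mm from driver_grip along the driver (the -y direction of its own axes).
- driver: The hex driver as a whole; the origin lies on the surface of the handle's lower end, 7 mm off the driver's axis (use driver_grip to grasp it); y axis along the driver towards the handle.
- stand_top (a point): Centre of the top face of the tool stand, a grey block with black rubber trim that cannot move: 44 mm along its x, 110 mm along y (114 with trim), 60 mm tall. In this frame the driver's axis is at y = +35 mm (9 mm bore) and the marker's at y = -35 mm (13.5 mm bore); both bores are 55 mm deep. z up. It stands left or right of the controller.
- marker: Marker pen, white barrel up (its blue end is down in the bore), 11 mm thick, 128 mm long, upright in the other bore of the tool stand; its top is about 133 mm above the work surface, 70 mm from the driver's axis. Origin on its surface half-way along; y axis along the pen, up. A bystander.
- controller: White bench controller that cannot move: 130 mm along its x, 110 mm along y, top panel 60 mm above the work surface; black rubber corner posts, a small display and a black knob (10 mm proud) on its -x face, three flat blue keys on top. Origin: centre of its underside; z up. It stands left or right of the tool stand.
- aperture (a point): Centre of the 13 mm round hole, level with the upper face of a yellow plate (30 x 30 mm, 2 mm thick) on the controller's top; 62 mm above the work surface. z up. The hole is straight down, 13 mm wide in the plate and below it.
- reset_button (a joint): Travel of the red reset button inside the hole, in m: 0 is up, 0.006 is fully down (a hard stop). A spring pushes it back up: about 1.5 N at the start of the travel, 4 N at the bottom.
- button_top (a point): Centre of the upper face of the red reset button, 12 mm in diameter (nearly fills the hole); it rests 16 mm below the aperture's point, 22 mm below when fully down, and moves with the button.
- mortar: Small brown mortar, 62 mm wide, 28 mm tall, loose, behind the work. Origin: centre of its underside. A bystander.
- beaker: Small clear glass beaker, 45 mm wide, 58 mm tall, loose, behind the work. Origin: centre of its underside. A bystander.
- pot: White screw-lid sample pot, 37 mm wide, 34 mm tall, loose, to the right of the work. Origin: centre of its underside. A bystander.

How it is judged:
By the outcome, as a careful person would: the job done as asked, in the order asked, and still so for the second after the job is handed in, while the arm keeps its last pose, push and grip.
It also fails if it takes over 40 s, if anything falls off the work surface, if the arm or the gripper's body presses on something with over 40 N, if the wrist force passes 120 N, or if a joint passes its speed limit or range.

## Working session

There is one attempt and no reset: what is moved stays moved. The work goes in short steps, each a Python script; the robot and the scene stay as the last script left them, time stands still between calls to the robot, and variables do not carry over. Pictures are saved under pics/ and viewed, at most 10 in all, crops included, and the job is handed in when it is done.

```bash
mkdir -p pics; ls
cat > h.py <<'E'
import numpy as np, cv2
from cell import robot, grip, kin, viewer
def world(p,cam):
    c=viewer.camera_info(cam); return np.array(c["R"]).T@(np.array(p)-np.array(c["t"]))
def proj(X,cam):
    c=viewer.camera_info(cam); q=np.array(c["camera_matrix"])@(np.array(c["R"])@np.array(X)+np.array(c["t"])); return q[:2]/q[2]
def ray_z(uv,z,cam):
    c=viewer.camera_info(cam); R=np.array(c["R"]); o=-R.T@np.array(c["t"])
    d=R.T@np.linalg.solve(np.array(c["camera_matrix"]),[uv[0],uv[1],1]); return o+d*(z-o[2])/d[2]
def snap(cam,f=None):
    im=viewer.read_camera(cam)
    if f: cv2.imwrite("pics/"+f,im[:,:,::-1])
    return im
E
python3 - <<'E'
from h import *
np.set_printoptions(precision=1,suppress=True)
for cam in("top","side"):
    snap(cam,cam+"0.png")
    for n in("driver_grip","stand_top","aperture","controller","marker","pot","mortar","beaker"):
        for r in viewer.pinpoint(n,cam)[:1]:
            w=world(r["at"],cam); print(cam,n,round(r["confidence"],2),w,proj(w,cam))
    c=viewer.camera_info(cam); print(-np.array(c["R"]).T@c["t"])
s=robot.observe(); print(s)
E
```

```text
pics
top driver_grip 0.54 [460.6 234.9  86.7] [187.6 297.4]
top stand_top 0.85 [456.1 198.4  61.1] [210.9 300.8]
top aperture 0.74 [457.7 197.8  59.2] [211.5 300. ]
top controller 0.63 [482.6 -31.2  -2.5] [336.9 290.5]
top marker 0.56 [459.9 172.4  69.4] [224.6 298.9]
top pot 0.85 [ 504.5 -242.2    0.9] [446.4 281.5]
top mortar 0.79 [647.7 121.    1.7] [261.1 204.5]
top beaker 0.64 [679.2 254.5   2.8] [193.9 187.2]
[ 431.1   -1.4 1080.1]
side driver_grip 0.47 [454.7 242.2  84.8] [199.2 162.9]
side stand_top 0.74 [456.6 203.8  61. ] [209.9 185.4]
side aperture 0.81 [495.4 -43.   64.4] [285.7 284.1]
side controller 0.96 [477.8 -29.2  -0.2] [274.7 297.9]
side marker 0.63 [458.2 169.9  69.4] [216.7 195.9]
side mortar 0.95 [645.8 127.1   2.1] [319.3 197.2]
side beaker 0.94 [679.  252.3   2.7] [306.2 147.3]
[ 362.4 -393.2  835.9]
{'t': 0.9, 'joints': array([ 1.2,  0.5, -0. ,  1.6,  0. ,  1.1, -0.1]), 'joint_velocities': array([-0.,  0., -0.,  0.,  0.,  0.,  0.]), 'joint_torque': array([ -0. , -52. ,  -0. , -24.4,  -0.1,   0. ,   0. ]), 'tcp_pos': array([ 180.1, -624.6,  214.6]), 'tcp_rot': array([ 3.1,  0.4, -0. ]), 'contact_force': array([-0. , -0.8,  0.3]), 'wrist_torque': array([-0.,  0., -0.]), 'grip_force': 0.0, 'grip_width': 1.0007660596928583}
```

View pics/top0.png

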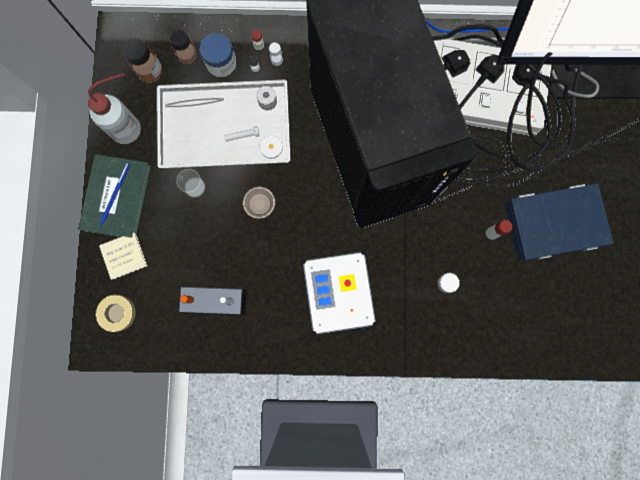

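View pics/side0.png

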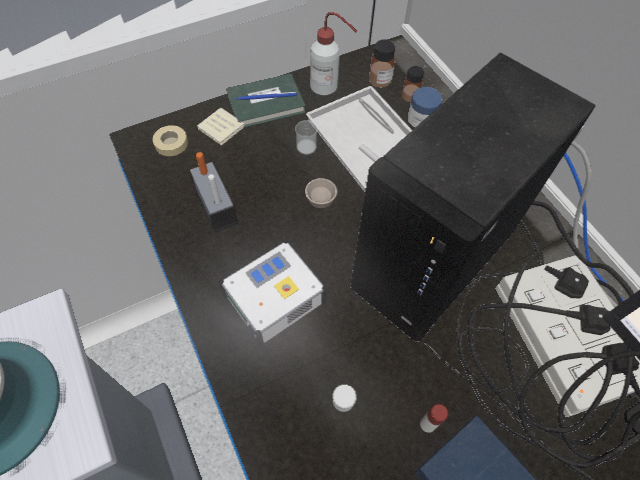

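The top view shows the orange driver at (184,299), the marker at (226,300) and the yellow plate at (348,283). The side view shows the driver at (201,163) and the plate at (286,287). The tower stands behind the controller. Next I triangulate the handle and plate.

```bash
cat >> h.py <<'E'
def blob(im,lo,hi,near,r=25):
    m=cv2.inRange(cv2.cvtColor(im,cv2.COLOR_RGB2HSV),lo,hi); k=np.zeros_like(m); cv2.circle(k,tuple(int(v) for v in near),r,255,-1)
    m&=k; y,x=np.nonzero(m); return cv2.minAreaRect(cv2.convexHull(np.c_[x,y].astype(np.int32))),len(x)
def tri(a,b):
    P=[]
    for cam in("top","side"):
        c=viewer.camera_info(cam); P.append(np.array(c["camera_matrix"])@np.c_[np.array(c["R"]),np.array(c["t"])])
    X=cv2.triangulatePoints(P[0],P[1],np.float64(a),np.float64(b)).ravel(); return X[:3]/X[3]
OR=((3,150,80),(13,255,255)); YE=((20,150,100),(35,255,255))
E
python3 - <<'E'
from h import *
np.set_printoptions(precision=1,suppress=True)
T=snap("top");S=snap("side")
a,b=blob(T,*OR,(185,299)),blob(S,*OR,(201,163)); print(a,b,tri(a[0][0],b[0][0]))
a,b=blob(T,*YE,(348,283)),blob(S,*YE,(286,287)); print(a,b,tri(a[0][0],b[0][0]),ray_z(a[0][0],62,"top"),ray_z(b[0][0],62,"side"))
for n in("driver","stand_top","marker"):
  for cam in("top","side"):
    for r in viewer.silhouettes(n,cam)[:2]:
        y,x=np.nonzero(r["mask"]); R=cv2.minAreaRect(np.c_[x,y].astype(np.int32)); print(n,cam,r["confidence"],R)
        if n=="stand_top" and cam=="top":
            print([ray_z(p,60,cam)[:2] for p in cv2.boxPoints(R)])
print(ray_z((362,226),0,"top"),ray_z((310,100),0,"top"))
E
```

```text
(((186.5, 298.5), (7.0, 11.0), 90.0), 71) (((200.95001220703125, 162.64999389648438), (22.10186004638672, 7.104168891906738), 74.74488067626953), 141) [457.7 235.6  91.6]Traceback (most recent call last):
  File "<stdin>", line 5, in <module>
  File "h.py", line 16, in blob
    m&=k; y,x=np.nonzero(m); return cv2.minAreaRect(cv2.convexHull(np.c_[x,y].astype(np.int32))),len(x)
                                    ~~~~~~~~~~~~~~~^^^^^^^^^^^^^^^^^^^^^^^^^^^^^^^^^^^^^^^^^^^^^
cv2.error: OpenCV(4.12.0) /io/opencv/modules/imgproc/src/convhull.cpp:143: error: (-215:Assertion failed) total >= 0 && (depth == CV_32F || depth == CV_32S) in function 'convexHull'
```

```bash
sed -i 's/YE=((20,150,100)/YE=((14,120,70)/' h.py
python3 - <<'E'
from h import *
np.set_printoptions(precision=1,suppress=True)
T=snap("top");S=snap("side")
print(cv2.cvtColor(T,cv2.COLOR_RGB2HSV)[278,342],cv2.cvtColor(S,cv2.COLOR_RGB2HSV)[282,287])
a,b=blob(T,*YE,(348,283)),blob(S,*YE,(286,287)); print(a,b,tri(a[0][0],b[0][0]),ray_z(a[0][0],62,"top"),ray_z(b[0][0],62,"side"))
for n in("driver","stand_top"):
  for cam in("top","side"):
    for r in viewer.silhouettes(n,cam)[:2]:
        y,x=np.nonzero(r["mask"]); R=cv2.minAreaRect(np.c_[x,y].astype(np.int32)); print(n,cam,r["confidence"],R)
        if n=="stand_top" and cam=="top":
            print([ray_z(p,60,cam)[:2] for p in cv2.boxPoints(R)])
print(ray_z((362,226),0,"top"),ray_z((310,100),0,"top"))
E
```

```text
[ 29 238 251] [ 25 134 231]
(((347.24322509765625, 282.45947265625), (15.45350456237793, 15.782302856445312), 80.53767395019531), 211) (((286.26922607421875, 287.15380859375), (16.086305618286133, 17.473054885864258), 56.3099365234375), 220) [494.3 -47.9  63.2] [494.6 -48.   62. ] [494.3 -47.3  62. ]
driver top 0.58 ((187.0, 299.5), (7.0, 12.0), 90.0)
driver side 0.68 ((201.25003051757812, 163.75001525878906), (21.819713592529297, 7.589465618133545), 71.56504821777344)
stand_top top 0.73 ((213.28175354003906, 301.3149719238281), (68.3004379272461, 27.253559112548828), 2.2457425594329834)
[array([431.9, 255.7]), array([481. , 256.6]), array([478.9, 132.4]), array([429.8, 132.3])]
stand_top side 0.61 ((213.2614288330078, 196.32586669921875), (68.99556732177734, 29.33119010925293), 66.19405364990234)
[609.6 -78.    0. ] [865.6  30.3   0. ]
```

Run:
```python
from h import *
from scipy.spatial.transform import Rotation as Ro
np.set_printoptions(precision=2,suppress=True)
for nm,base in(("A",[0,np.pi,0]),("B",[np.pi,0,0])):
    o=(Ro.from_euler('z',-1,degrees=True)*Ro.from_rotvec(base)).as_rotvec()
    for p in([380,-220,260],[400,0,260],[458,235.6,180],[458,235.6,73],[458,235.6,235],[494.5,-47.8,235],[494.5,-47.8,105]):
        print(nm,p,kin.ik(p,o))
```

```text
A [380, -220, 260] [ 1.12  0.11 -0.71  2.    0.08  1.05  1.93]
A [400, 0, 260] [ 0.86  0.04 -0.94  2.07  0.04  1.05  1.46]
A [458, 235.6, 180] [ 0.34  0.57 -1.15  1.91  0.6   1.06  0.49]
A [458, 235.6, 73] [ 0.21  0.69 -0.97  1.99  0.75  0.87  0.37]
A [458, 235.6, 235] [ 0.35  0.46 -1.12  1.86  0.46  1.12  0.61]
A [494.5, -47.8, 235] [ 0.82  0.33 -0.93  1.9   0.3   1.06  1.31]
A [494.5, -47.8, 105] [ 0.68  0.51 -0.8   2.02  0.5   0.81  1.14]
B [380, -220, 260] [ 0.68  0.07 -0.24  2.03  0.02  1.05 -1.16]
B [400, 0, 260] [ 0.6   0.02 -0.68  2.08  0.01  1.05 -1.67]
B [458, 235.6, 180] [ 0.35  0.59 -1.17  1.91  0.62  1.07 -2.67]
B [458, 235.6, 73] [ 0.1   0.61 -0.81  2.    0.61  0.8  -2.66]
B [458, 235.6, 235] [ 0.43  0.56 -1.28  1.86  0.58  1.18 -2.64]
B [494.5, -47.8, 235] [ 0.47  0.23 -0.5   1.92  0.13  1.02 -1.68]
B [494.5, -47.8, 105] [ 0.35  0.4  -0.38  2.04  0.22  0.74 -1.76]
```

Run:
```python
from h import *
from scipy.spatial.transform import Rotation as Ro
np.set_printoptions(precision=2,suppress=True)
s=robot.observe(); u=s["tcp_pos"][:2]/np.linalg.norm(s["tcp_pos"][:2])
robot.movep([*(u*440),260],s["tcp_rot"])
q=robot.observe()["joints"].copy(); print(q); q[0]-=1.72; q[2]=0
robot.goto_joints(q); s=robot.observe(); print(s["joints"],s["tcp_pos"],s["tcp_rot"],s["t"])
for b in([0,np.pi,0],[np.pi,0,0]):
    o=(Ro.from_euler('z',-1,degrees=True)*Ro.from_rotvec(b)).as_rotvec(); print(kin.ik([458,235.6,180],o))
```

```text
[ 1.25  0.06 -0.04  2.03  0.    1.05 -0.08]
[-0.47  0.06  0.    2.03  0.    1.05 -0.08] [409.09 168.5  260.43] [1.75 2.61 0.  ] 4.5083
[-0.46  0.29 -0.1   1.96  0.03  0.9   0.98]
[-0.66  0.28  0.14  1.97 -0.05  0.89 -2.08]
```

Run:
```python
from h import *
from scipy.spatial.transform import Rotation as Ro
np.set_printoptions(precision=2,suppress=True)
o=(Ro.from_euler('z',-1,degrees=True)*Ro.from_rotvec([0,np.pi,0])).as_rotvec()
robot.movep([457.5,235.6,145],o); grip(0.5,40)
S=snap("side"); im=cv2.resize(S[90:260,120:330],None,fx=3,fy=3); 
T=snap("top"); im2=cv2.resize(T[240:360,120:300],None,fx=3,fy=3)
im2=cv2.resize(im2,(im.shape[1],im2.shape[0]))
cv2.imwrite("pics/pre.png",cv2.resize(np.vstack([im])[:,:,::-1],None,fx=1,fy=1))
s=robot.observe(); print(s["tcp_pos"],s["joints"],s["t"],s["grip_width"])
for p in([457.5,235.6,145],[457.5,235.6,87]): print((proj(p,"side")-[120,90])*3)
```

```text
[457.51 235.59 144.97] [-0.46  0.34 -0.1   1.99  0.04  0.82  0.97] 6.4 0.4990379312388613
[227.48 158.74]
[245.2  222.47]
```

View pics/pre.png

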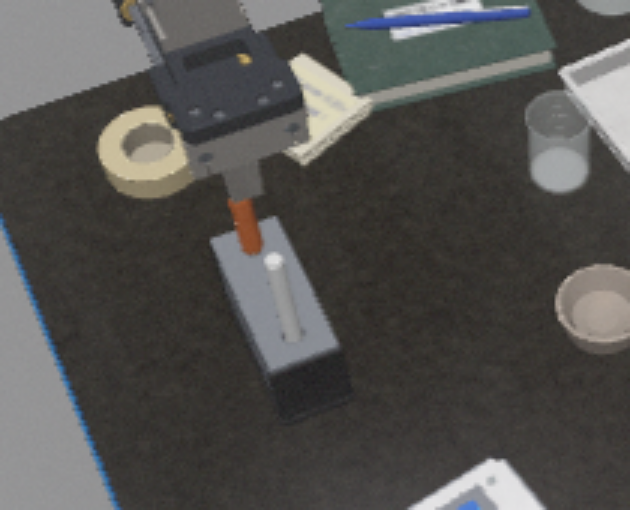

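The near finger (244,180) lines up over the handle (245,225), and the marker at (275,262) is clear. Now I descend, grasp and lift.

Run:
```python
from h import *
np.set_printoptions(precision=2,suppress=True)
robot.servo_line([457.5,235.6,72],feed=60); print(robot.observe()["contact_force"])
grip(0,45); s=robot.observe(); print(s["grip_width"]*92,s["grip_force"],s["contact_force"])
robot.servo_line([457.5,235.6,100],feed=50); s=robot.observe();print(s["contact_force"])
robot.servo_line([457.5,235.6,228],feed=120)
s=robot.observe(); print(s["grip_width"]*92,s["grip_force"],s["contact_force"],s["t"],s["tcp_pos"])
S=snap("side"); cv2.imwrite("pics/lift.png",cv2.resize(S[70:260,110:330],None,fx=3,fy=3)[:,:,::-1])
for n in("driver_grip","driver_tip"):
  for r in viewer.pinpoint(n,"side")[:2]: print(n,r["confidence"],world(r["at"],"side"))
print((proj([457.5,235.6,228+14-81],"side")-[110,70])*3)
```

```text
[ 0.44  0.05 -0.09]
13.414319851848246 45.00028073787689 [1.2  0.54 0.9 ]
[-0.28  0.18 -0.52]
13.5561809113125 44.999860525131226 [0.82 0.12 0.16] 10.2833 [457.01 235.31 227.2 ]
driver_tip 0.55 [452.32 233.24 158.52]
driver_tip 0.53 [649.18 127.15   1.07]
[252.24 199.89]
```

View pics/lift.png

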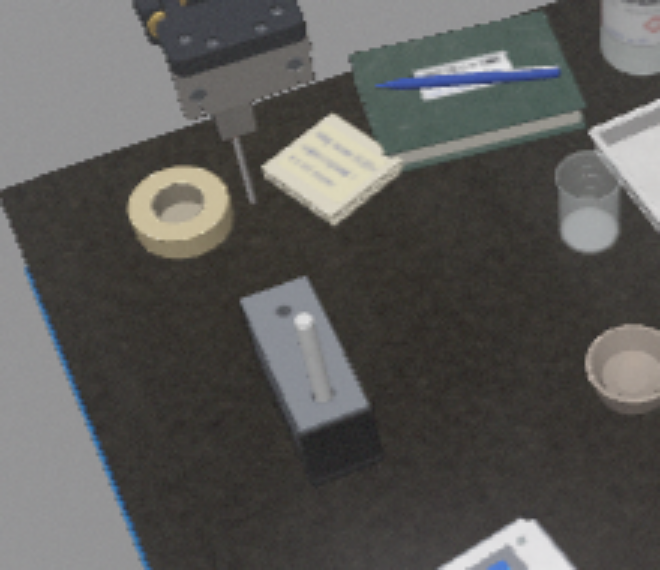

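The driver is out, hanging straight: tip at (253,201), predicted (252,200). The marker is still in its bore. Next I move above the hole.

Run:
```python
from h import *
np.set_printoptions(precision=2,suppress=True)
robot.servo_line([494.5,-47.8,228],feed=150)
robot.servo_line([494.5,-47.8,142],feed=100)
s=robot.observe(); p=s["tcp_pos"]; print(p,s["contact_force"],s["t"],s["joints"])
S=snap("side"); cv2.imwrite("pics/over.png",cv2.resize(S[200:350,200:390],None,fx=4,fy=4,interpolation=cv2.INTER_CUBIC)[:,:,::-1])
for r in viewer.pinpoint("driver_tip","side")[:2]: print(r["confidence"],world(r["at"],"side"))
print((proj(p-[0,0,66],"side")-200)*4,(proj([494.5,-47.8,62],"side")-200)*4)
```

```text
[494.99 -47.84 142.5 ] [ 0.18  0.27 -0.86] 13.5 [-0.05  0.31  0.09  2.04 -0.04  0.8   1.62]
0.23 [457.9  204.7   60.18]
[345.98 333.54] [346.13 349.37]
```

View pics/over.png

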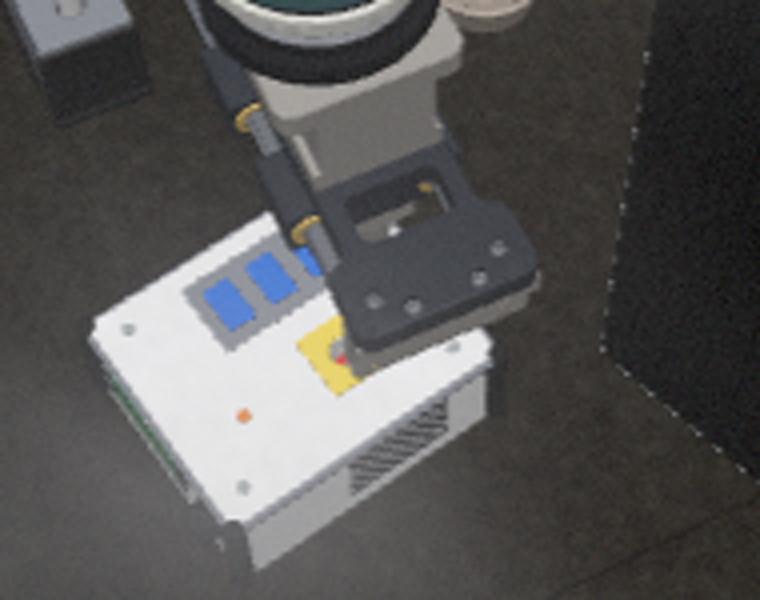

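The gripper hides the tip, with the hole at (345,350). The tip measurement at the lift is well within the ±5 mm fit, so I descend slowly while watching the force.

Run:
```python
from h import *
np.set_printoptions(precision=2,suppress=True)
z=142; f0=robot.observe()["contact_force"].copy(); f=0
while z>100:
    z-= 4 if z>118 else 1
    robot.servo_line([494.5,-47.8,z],feed=40)
    s=robot.observe(); d=s["contact_force"]-f0; f=d[2]; print(z,s["tcp_pos"],d,round(s["t"],1))
    if (z>116 and abs(f)>3) or abs(f)>9 or np.hypot(d[0],d[1])>6: break
```

```text
138 [494.38 -47.8  137.93] [ 0.03 -0.57  1.49] 13.8
134 [494.24 -47.77 133.69] [ 0.27 -0.67 -0.58] 14.1
130 [494.27 -47.8  129.68] [-0.4  -0.25  0.74] 14.3
126 [494.26 -47.8  125.71] [-0.76 -0.3  -0.17] 14.6
122 [494.27 -47.8  121.72] [-0.42 -1.21 -0.64] 14.8
118 [494.32 -47.79 117.74] [-0.36 -1.    0.89] 15.1
117 [494.52 -47.81 117.  ] [-0.42 -0.07  0.86] 15.3
116 [494.46 -47.8  115.97] [-0.45 -1.04 -0.2 ] 15.6
115 [494.46 -47.8  114.94] [-0.64 -1.76 -0.74] 15.8
114 [494.48 -47.78 113.96] [-0.34 -1.36 -0.92] 16.1
113 [494.43 -47.82 112.92] [-0.69 -0.4  -0.69] 16.4
112 [494.65 -47.8  112.08] [-0.99  0.29  0.66] 16.6
111 [494.65 -47.83 111.09] [ 0.48 -1.6   2.32] 16.9
110 [494.65 -47.81 110.07] [-0.4   0.12  2.84] 17.1
109 [494.63 -47.82 109.04] [-0.64 -0.34  3.54] 17.4
108 [494.65 -47.81 108.06] [ 0.52 -1.2   3.88] 17.6
107 [494.63 -47.81 107.03] [-1.06 -0.8   3.54] 17.9
106 [494.61 -47.81 106.03] [-0.38  0.48  3.46] 18.1
105 [494.75 -47.82 105.39] [-0.76 -1.02  6.8 ] 18.4
104 [494.88 -47.81 104.87] [-0.7  -0.78 11.01] 18.6
```

Contact came at TCP z = 112 and the hard stop at about 106, which is the expected 6 mm of travel. I check that it holds, then hand in.

Run:
```python
from h import *
np.set_printoptions(precision=2,suppress=True)
for _ in range(4):
    robot.hold(0.5); s=robot.observe(); print(s["tcp_pos"],s["contact_force"],s["grip_force"],s["grip_width"]*92)
S=snap("side")
for n in("marker","mortar","beaker","pot"):
    for r in viewer.pinpoint(n,"side")[:1]: print(n,world(r["at"],"side"))
if s["contact_force"][2]>7: robot.job_done(); print("done",s["t"])
```

```text
[494.89 -47.81 104.9 ] [-1.32  0.37 11.16] 45.003127455711365 13.329261282226874
[494.92 -47.84 104.9 ] [-2.05  0.25 10.75] 45.00313639640808 13.19251098845036
[494.91 -47.81 104.91] [-0.23 -0.33 10.51] 45.00319719314575 13.302806097192
[494.9  -47.83 104.9 ] [-1.96  0.05 10.98] 45.00313460826874 13.243772953804653
marker [455.16 170.64  68.05]
mortar [648.18 128.52   1.73]
pot [ 501.41 -234.21   -0.96]
the job is handed in; nothing more can be done
done 20.6
```

I handed the job in at about 20.6 s with the gripper still holding the driver and the reset button pressed to its hard stop at a steady 11 N or so; the marker, mortar and pot read in place within camera error, and I never moved near the beaker, which the last check didn't report.

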